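Stack two plates in the drilling jig and lock its end stop

TASK

Get the two plates ready for drilling as one pack: take the blue-marked plate out of its yellow-sided cradle and lay it squarely on top of the plain steel plate in the green jig, edges flush all round. Loosen the red clamp knob, slide the end stop up so that both plates are held snugly between it and the fixed fence, and turn the knob clockwise until the stop is tightly locked again. Leave the other things on the bench where they are.

Things in the scene. Friction and masses are not known exactly. Their poses are not given: they have to be found in the camera images.
- jig: drilling jig, fixed: green bed 120 mm (its x) by 200 mm (its y, -115 to +85 mm), 20 mm high; origin on the bench, z up. The plates lie on the bed, their 64 mm length along jig y, between the fixed fence (+y end) and the sliding stop (-y end); front and back (+-x) are open. Fence and stop are at most 86 mm apart, so fingers do not fit beside a plate's ends there
- fence_face (a point): foot of the fixed fence's inner face (jig x 0, y +60 mm, bed height); axes as the jig. The fence is 80 mm wide, 16 mm thick and stands 42 mm above the bed
- stop_face (a point): middle of the sliding stop's face, 20 mm above the bed; axes as the jig (+y to the fence). Aluminium stop: face plate 60 mm wide, 12 mm thick, 42 mm tall above the bed; behind it (-y) a lower block, 26 mm tall, carries the knob, whose axis is 38 mm behind the face. Once loosened the stop can be dragged by the knob
- stop (a joint): travel of the sliding stop in m: 0 = farthest from the fence (86 mm between them), grows towards the fence (up to 0.030); 0.022 when it holds 64 mm plates against the fence. It cannot be moved while the knob is tight; when free it slides with about 2 N
- knob_grip (a point): point on the axis of the clamp knob on the stop, in the middle of its red wing, 70 mm above the bench: the wing is a bar 48 mm long (this point's x), 12 mm wide (its y), 22 mm tall (from 58 to 80 mm above the bench); under it a black hub 32 mm across
- knob (a joint): turn of the clamp knob in rad, growing clockwise seen from above: below 1.3 the stop slides freely, it begins to bite at 1.4, is tight from 1.8 on, and ends at 2.3. It starts tight and needs up to about 0.3 N m
- plain_plate: plain steel plate lying loose on the jig's bed, not yet against the fence: 44 mm (its x) by 64 mm (its y) by 10 mm, 0.2 kg; origin at the centre of its underside, z up
- blue_plate: blue plate with two white cross marks on top, same size: 44 mm (its x) by 64 mm (its y) by 10 mm, 0.2 kg; origin at the centre of its underside, z up. It starts lying in the cradle
- cradle: fixed cradle of the blue plate: black block 62 x 64 mm, 20 mm high, on which the plate lies; yellow walls along both long sides (+-x), 45 mm above the bench, 50 mm apart inside. Its ends (+-y) are open and level with the plate's ends, so there the plate can only be gripped end to end (64 mm). Origin at the centre of its underside, z up
- mat: black rubber mat, fixed, 120 x 120 x 4 mm, kept clear: a place to set the plate down and take it again across its 44 mm width. Origin at the centre of its underside
- spray_yellow: yellow spray can, 54 mm across, 170 mm tall, standing; origin at the centre of its underside
- spray_blue: blue spray can, 54 mm across, 170 mm tall, standing; origin at the centre of its underside
- hammer: hammer lying behind the jig, wooden handle; a bystander; origin near its middle on the bench
- screwdriver: screwdriver with orange handle lying to the right of the jig; a bystander; origin near its middle on the bench
- wrench: steel wrench lying to the right of the jig; a bystander; origin near its middle on the bench
- rusty_bar: rust-brown flat bar, 120 x 30 x 12 mm, lying on the bench; a bystander; origin at the centre of its underside
- bolt_tray: red open tray, 130 x 170 x 50 mm; a bystander; origin at the centre of its underside
Mind the look-alikes: they are no part of the job. Leave any pink or purple look-alike of the jig alone. Several things have the shape of the blue_plate; the one meant has the colours described above.

How it is judged:
By the outcome, as a careful person would: the job done as asked, in the order asked, and still so for the second after the job is handed in, with the robot touching nothing.
It also fails if it takes over 56 s, if anything falls off the work surface, if the arm or the gripper's body presses on something with over 40 N, if the wrist force passes 120 N, or if a joint passes its speed limit or range.

ROBOT

A 6-joint arm with a two-finger parallel gripper is mounted at the origin on the work surface. World frame = base frame: x ahead of the robot, y to its left, z up, the work surface at z = 0. Lengths are in m, angles in degrees, forces in N, time in s.
With the tool pointing down it reaches from about 0.4 to 0.825 m from the base axis. Payload 7 kg.
Tool frame: the origin (TCP) lies midway between the tips of the shut fingers; the grasp point (between the pads) lies r.grip_depth behind it (r.grip_depth is the distance from the TCP to the grasp point, in m); z points along the fingers, y is the direction in which the jaws open and shut (so a half turn about z gives the same grasp; the last joint's range is limited). The gripper opens to 88 mm and grips with 3 to 60 N. Pads are 19 mm wide; open, the fingers measure 130 mm over their backs; the gripper's body (78 mm by 193 mm) begins 47 mm behind the grasp point.
Start: joints at [-47.206, 20.546, 0.682, 0, -70.136, -16.507], TCP at [0.299, -0.605, 0.227] pointing down, gripper open.
Joint ranges: [-176.03, 176.03], [-82.01, 121.73], [-58.28, 71.71], [-173.87, 95.51], [-174.79, -0.11], [-173.66, 173.66]. Speed limits (degrees/s): [136.94, 136.94, 172.46, 180, 180, 180].

INTERFACE

Orientations are given as [roll, pitch, yaw] about the fixed x, y, z axes, in that order (R = Rz(yaw) Ry(pitch) Rx(roll)).
In Python, from plant import r, imaging, close_job gives the robot as it stands.
- The arm moves only by the tool step_arm, never from a script. Its argument "commands" is a list of rows, each a list of 2 entries, a list of its own where there are three numbers: the shift along the tool's x, y, z in mm, then the turn about the tool's z in degrees. In form: [[[x, y, z], twist], ...]. A call has 1 to 20 rows; each row shifts and turns the commanded pose from where the row before left it, along the tool's axes as they then stand; what a row does not reach is not made up. A row lasts 1/8 s, in which the tool goes at most 62.5 mm and 10.7 degrees, less where a joint would pass 70% of its speed; a pose out of reach is approached as far as the arm can. A call with a gripper value outside its range is refused whole. "gripper" is the closure, from 0 (fully open) to 1 (shut), set as the call begins (left out, the last holds). The fingers move at their own pace and stop on an object; "grip_force" is the grip in N (left out, the last holds). Time passes only in rows, so rows that do not move let the fingers close. It gives the time, the measured TCP pose, the force and the opening at its end, in the units of the state.
- r.get_state(): the state, without advancing time (a new reading comes with each control period).
- imaging.capture(name): name is "side" or "top" or "wrist"; returns a dict with "img" (420x560x3 uint8, red, green, blue), "z_map" (420x560 float32, m along the optical axis (not along the pixel's ray), 0 where there is no reading), "vfov" (degrees; the focal length in pixels is half the picture's height over the tangent of half this angle, whatever the lens; pixels are square), "cx", "cy" (the principal point, pixels), "extrinsics" (4x4, takes a point from camera to world coordinates); the wrist camera has in their place "T_tool_cam" (4x4, takes a point from camera to tool coordinates, whose origin is the TCP and whose axes are the flange's). Camera axes: x right, y down, z forward; pixel columns grow to the right and rows downward; lengths in m; the calibration is good to about 2 mm. A picture is of the moment at which its call begins: read the wrist's pose just before it.
- close_job(): hands the job in, once; it reports no verdict.
The state is a dict: "time_s": time; "joints": joint angles; "qd": joint speeds; "joint_torque": joint torques, N m; "tcp_pos": TCP position; "eef_rot": TCP orientation; "contact_force": force on the tool from outside, world axes, zero at the start; "moment": the same for the moment, N m; "gripper_width": finger opening in m.
Only numpy, scipy, OpenCV 4.12 (cv2) and the standard library are available. Lean on these libraries where they do the work, as an engineer would, in place of code of your own. Each camera call takes 0.05 s, during which the arm holds its last target.

## Working session

There is one attempt and no reset: what is moved stays moved. The work goes in short steps, Python scripts to look and compute and a tool call to move; the robot and the scene stay as the last step left them, time stands still between calls to the robot, and variables do not carry over. Pictures are saved under pics/ and viewed, and the job is handed in when it is done.

Besides the shell and the picture viewer there is one more tool, called after "Request:" as name([rows], argument=value, ...), one row to a line, values as JSON. step_arm: Moves the arm, as the interface text tells. Its arguments: {"type":"object","properties":{"commands":{"type":"array","items":{"type":"array"}},"gripper":{"type":"number"},"grip_force":{"type":"number"}},"required":["commands"]}

```bash
ls; mkdir -p pics
cat > h.py <<'E'
import numpy as np, cv2
from plant import r, imaging, close_job
from scipy.spatial.transform import Rotation as R
def cap(n, fn=None):
    s=r.get_state(); c=imaging.capture(n)
    if n=='wrist':
        T=np.eye(4); T[:3,:3]=R.from_euler('xyz',s['eef_rot'],degrees=True).as_matrix(); T[:3,3]=s['tcp_pos']
        c['E']=T@c['T_tool_cam']
    else: c['E']=c['extrinsics']
    c['f']=210/np.tan(np.radians(c['vfov'])/2)
    if fn: cv2.imwrite('pics/'+fn+'.png',c['img'][:,:,::-1])
    np.savez('last_'+n+'.npz',**{k:np.asarray(v) for k,v in c.items()})
    return c
def cloud(c):
    z=np.asarray(c['z_map'],float); v,u=np.mgrid[0:z.shape[0],0:z.shape[1]]
    P=np.stack([(u-c['cx'])/c['f']*z,(v-c['cy'])/c['f']*z,z],-1)
    E=c['E']; W=P@E[:3,:3].T+E[:3,3]; W[z<=0]=np.nan
    return W
E
python3 - <<'E'
from h import *
print(r.get_state(), r.grip_depth)
for n in ('top','side','wrist'):
    c=cap(n,n+'0'); print(n,c['vfov'],c['cx'],c['cy'],c['E'].round(3).tolist())
E
```

```text
pics
{'time_s': 0.0, 'joints': array([-4.72069329e+01,  2.05901489e+01,  6.32464088e-01, -2.14708294e-02,
       -7.01378091e+01, -1.65069924e+01]), 'qd': array([-0.04503205,  0.01371341,  0.07993088,  0.11182173,  0.03255446,
       -0.09771284]), 'joint_torque': array([-1.61707278e-03, -5.82711732e+01,  2.93049073e+01,  6.99695528e+00,
        6.77060147e-03, -2.00475574e-04]), 'tcp_pos': array([ 0.29867291, -0.60474721,  0.22562304]), 'eef_rot': array([ 1.79902706e+02, -7.78363069e-03, -1.53721230e+02]), 'contact_force': array([-0.2171297 , -0.22402784,  0.43574517]), 'moment': array([-0.00533682,  0.05211899, -0.02251843]), 'gripper_width': 0.08790862258829144} 0.0188
top 43.15285475627692 280.88274920239525 202.3280723102895 [[0.006, -0.994, 0.106, 0.353], [-1.0, -0.004, 0.023, -0.041], [-0.022, -0.106, -0.994, 1.592], [0.0, 0.0, 0.0, 1.0]]
side 42.140543465790934 276.9425435285382 208.53178972219712 [[-0.731, -0.326, 0.6, -0.316], [-0.682, 0.379, -0.625, 0.847], [-0.023, -0.866, -0.499, 0.781], [0.0, 0.0, 0.0, 1.0]]
wrist 70.21070548993791 277.33959753808773 210.80917973483892 [[-0.442, 0.865, 0.239, 0.234], [0.897, 0.425, 0.12, -0.637], [0.002, 0.268, -0.964, 0.385], [0.0, 0.0, 0.0, 1.0]]
```

View pics/top0.png

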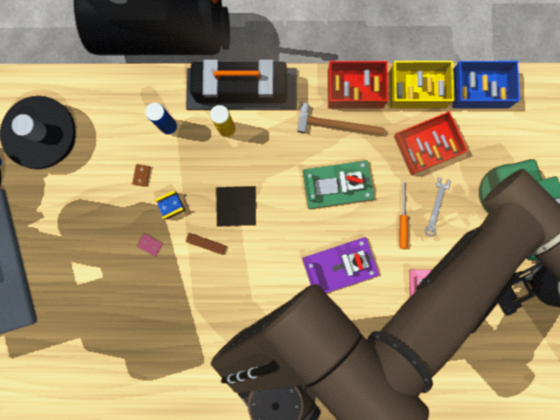

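View pics/side0.png

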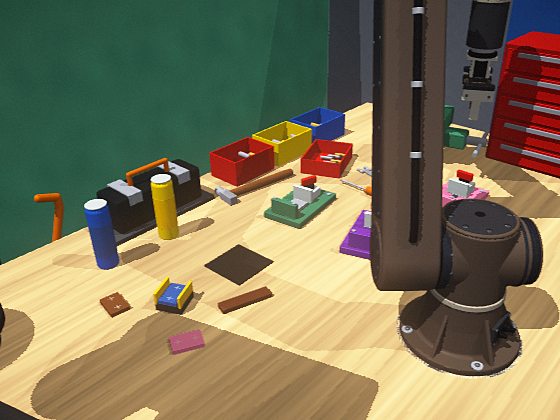

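View pics/wrist0.png

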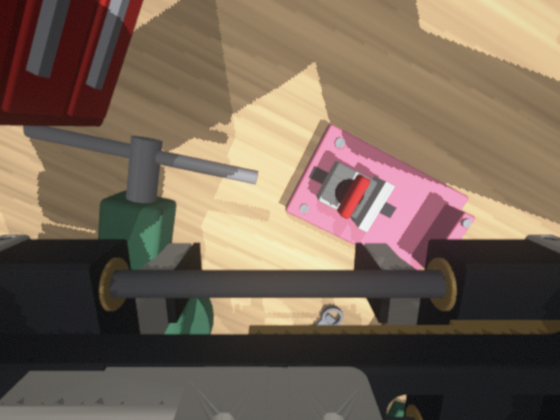

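The top view shows a green jig at (339,185), with purple (341,265) and pink (420,283) look-alikes. The blue plate sits between yellow walls at (171,205), with a rust-brown plate look-alike at (141,175) and a pink one at (149,244). The mat is at (236,206). The green jig and the blue plate in the yellow cradle match the description. I'll enlarge both to confirm, and measure them.

Run:
```python
from h import *
c=dict(np.load('last_top.npz')); W=cloud(c); im=c['img']
a=cv2.resize(im[150:215,295:385],None,fx=6,fy=6,interpolation=cv2.INTER_CUBIC)[:390,:400]
b=cv2.resize(im[150:260,120:190],None,fx=5.5,fy=3.545*1,interpolation=cv2.INTER_CUBIC)
b=cv2.resize(im[180:230,140:205],None,fx=6,fy=6,interpolation=cv2.INTER_CUBIC)
h=max(a.shape[0],b.shape[0]); o=np.zeros((h,a.shape[1]+b.shape[1],3),np.uint8); o[:a.shape[0],:a.shape[1]]=a; o[:b.shape[0],a.shape[1]:]=b
cv2.imwrite('pics/crop0.png',o[:,:,::-1])
for n,(u,v) in dict(jig=(339,185),plain=(326,186),knob=(352,181),blue=(171,205),mat=(236,206),bluecan=(157,113),yelcan=(220,115)).items():
    print(n,W[v,u].round(4))
hsv=cv2.cvtColor(im,cv2.COLOR_RGB2HSV)
def m(lo,hi,box):
    k=cv2.inRange(hsv,np.array(lo),np.array(hi)); z=np.zeros_like(k); u0,v0,u1,v1=box; z[v0:v1,u0:u1]=k[v0:v1,u0:u1]; return z>0
for n,k in dict(green=m((60,60,30),(90,255,255),(290,150,390,220)),blue=m((100,120,60),(125,255,255),(145,180,200,230)),yel=m((22,150,100),(32,255,255),(145,180,200,230)),red=m((0,150,80),(8,255,255),(330,165,370,200)),mat=(im.max(-1)<45)&np.pad(np.ones((60,60),bool),((180,180),(205,295)))).items():
    p=W[k]; p=p[~np.isnan(p[:,0])]; 
    rc=cv2.minAreaRect((p[:,:2]*1000).astype(np.float32)); print(n,len(p),rc,np.percentile(p[:,2],[5,50,95]).round(4))
```

```text
jig [ 0.5725 -0.1782  0.0207]
plain [ 0.5687 -0.1392  0.0259]
knob [ 0.5769 -0.211   0.0737]
blue [0.5099 0.3214 0.0283]
mat [0.5101 0.1302 0.0042]
bluecan [0.7521 0.3361 0.1641]
yelcan [0.7441 0.1598 0.1729]
green 1605 ((575.5964965820312, -174.92828369140625), (116.9002456665039, 195.62222290039062), 8.51711368560791) [0.0143 0.0205 0.0605]
blue 286 ((512.3888549804688, 327.21563720703125), (41.430442810058594, 62.850128173828125), 26.18064308166504) [0.0234 0.0295 0.0355]
yel 140 ((514.8870239257812, 329.64019775390625), (73.52549743652344, 64.82339477539062), 24.498306274414062) [0.0241 0.0418 0.0496]
red 78 ((584.4301147460938, -220.8848876953125), (55.930416107177734, 19.562129974365234), 82.56343078613281) [0.0562 0.079  0.0841]
mat 681 ((511.4332275390625, 131.76451110839844), (110.60395050048828, 107.2240219116211), 1.2881113290786743) [-0.0022  0.0038  0.0094]
```

View pics/crop0.png

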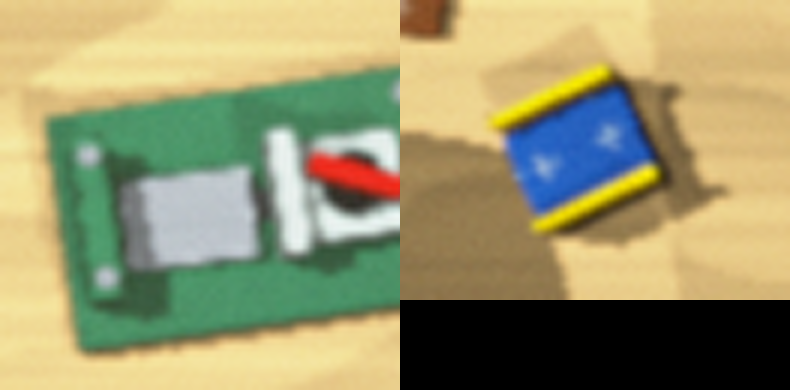

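The crops confirm both. The left one is the green jig with the plain steel plate, aluminium stop and red knob, fence at the left (+y). The right one is the blue plate with two white crosses between yellow walls. Next I move to a wrist look over the jig.

Request:
step_arm([
  [[-25,13,0],0],
  [[-50,26,0],0],
  [[-54,28,0],0],
  [[-54,28,0],0],
  [[-54,28,0],0],
  [[-54,28,0],0],
  [[-54,28,0],0],
  [[-54,28,0],0],
  [[-54,28,0],0],
  [[-40,20,0],0],
  [[-19,11,0],0],
  [[0,0,0],0],
])

```text
time_s: 1.65
tcp_pos: [0.6405, -0.1388, 0.2259]
eef_rot: [180.0, -0.1, -153.6]
contact_force: [-0.9, -0.4, -1.0]
gripper_width: 0.0874
```

Run:
```python
from h import *
s=r.get_state(); print(s['time_s'],s['tcp_pos'],s['eef_rot'],s['joints'])
c=cap('wrist','w1'); cap('top','top1')
```

```text
1.65 [ 0.64047161 -0.13881678  0.22588709] [ 1.79969216e+02 -5.21029960e-02 -1.53619082e+02] [ 4.78303692e+00  1.87737247e+01 -2.00062671e+00 -1.00966264e-02
 -6.92854250e+01 -6.83985570e+01]
```

View pics/w1.png

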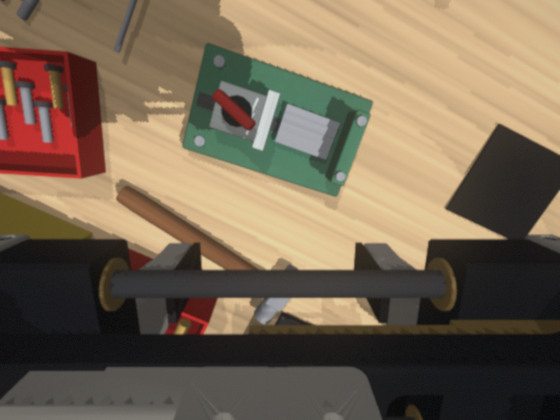

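The wrist view has the jig at (278,118): plain plate near (307,130), stop face (265,120), wing (233,108), fence (348,145), mat at right (510,182). Now I measure these.

```bash
cat > jigm.py <<'E'
from h import *
def ray_plane(c,uv,z):
    uv=np.asarray(uv,float).reshape(-1,2)
    d=np.c_[(uv[:,0]-c['cx'])/c['f'],(uv[:,1]-c['cy'])/c['f'],np.ones(len(uv))]@c['E'][:3,:3].T
    o=c['E'][:3,3]; t=(z-o[2])/d[:,2]; return o+t[:,None]*d
def rect(mask,c,z):
    n,l,st,_=cv2.connectedComponentsWithStats(mask.astype(np.uint8)); i=1+np.argmax(st[1:,4]); 
    k=(l==i).astype(np.uint8); cs,_=cv2.findContours(k,cv2.RETR_EXTERNAL,cv2.CHAIN_APPROX_NONE)
    p=max(cs,key=len)[:,0]; W=ray_plane(c,p,z)[:,:2]*1000
    return cv2.minAreaRect(W.astype(np.float32)),st[i]
E
python3 - <<'E'
from jigm import *
c=dict(np.load('last_wrist.npz')); W=cloud(c); im=c['img']; hsv=cv2.cvtColor(im,cv2.COLOR_RGB2HSV)
for (u,v) in [(307,130),(268,118),(233,108),(348,145),(200,170),(510,180),(358,180),(160,160),(400,60)]: print((u,v),W[v,u].round(4),im[v,u],hsv[v,u])
g=cv2.inRange(hsv,np.array((60,70,30)),np.array((95,255,255))); g[220:]=0
print('bed',rect(g,c,0.02))
rd=cv2.inRange(hsv,np.array((0,150,60)),np.array((6,255,255))); k=np.zeros_like(rd); k[80:135,200:265]=rd[80:135,200:265]
print('wing top',rect(k,c,0.08))
o=cv2.resize(im[40:200,175:380],None,fx=3.8,fy=3.7,interpolation=cv2.INTER_CUBIC); cv2.imwrite('pics/w1c.png',o[:,:,::-1])
E
```

```text
(307, 130) [ 0.5623 -0.1395  0.0309] [162 164 170] [113  12 170]
(268, 118) [ 0.5708 -0.184   0.0629] [199 206 203] [ 77   9 206]
(233, 108) [ 0.5778 -0.2176  0.0809] [127  44  40] [  1 175 127]
(348, 145) [ 0.5578 -0.0961  0.0618] [ 86 131 104] [ 72  88 131]
(200, 170) [ 0.6659 -0.2368  0.0021] [222 191 148] [ 17  85 222]
(510, 180) [0.5006 0.1255 0.0054] [41 37 34] [13 44 41]
(358, 180) [ 0.5873 -0.0485  0.0021] [227 201 154] [ 19  82 227]
(160, 160) [ 0.677  -0.2875  0.001 ] [218 185 142] [ 17  89 218]
(400, 60) [ 0.4428 -0.0761  0.001 ] [220 189 144] [ 18  88 220]
bed (((572.3380737304688, -173.53433227539062), (116.35934448242188, 198.40614318847656), 8.395354270935059), array([ 184,   45,  187,  150, 8811], dtype=int32))
wing top (((578.8536376953125, -217.05711364746094), (46.2833137512207, 11.673179626464844), 73.9963607788086), array([213,  90,  41,  39, 555], dtype=int32))
```

View pics/w1c.png

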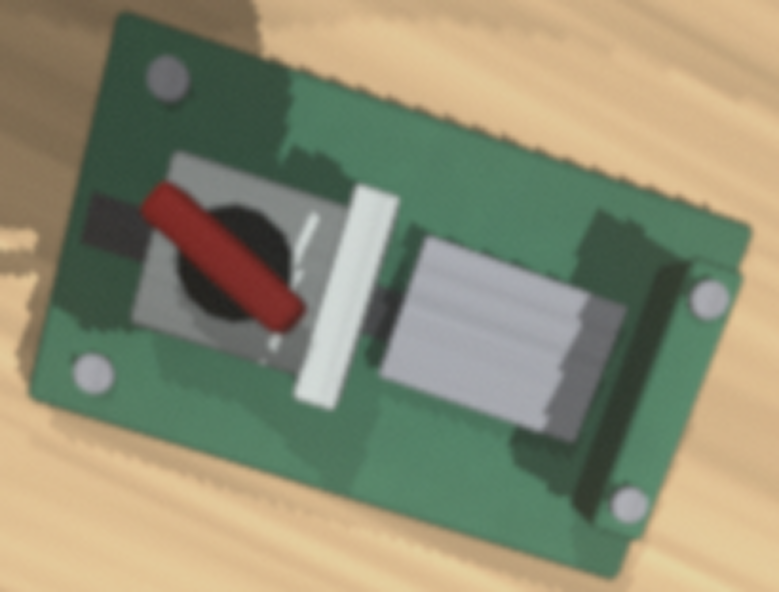

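Run:
```python
from jigm import *
c=dict(np.load('last_wrist.npz'))
J=np.array([.5701,-.1587]); a=np.radians(8.4); Rj=np.array([[np.cos(a),-np.sin(a)],[np.sin(a),np.cos(a)]])
def p(cr,z): 
    uv=np.array(cr,float)/[3.8,3.7]+[175,40]-[.5,.5]+[.13,.13]; w=ray_plane(c,uv,z)[:,:2]; return w,((w-J)@Rj*1000).round(1)
for n,cr,z in [('plain',[(427,237),(627,305),(573,443),(380,375)],.03),('stoptop',[(358,184),(400,198),(335,409),(294,396)],.062),('fencetop',[(690,260),(742,272),(640,538),(590,520)],.062),('bed',[(122,12),(752,230),(615,578),(33,398)],.02),('wing',[(165,182),(305,305),(280,335),(142,210)],.08),('hub',[(234,264)],.058)]:
    w,j=p(cr,z); print(n,j.tolist(),'mean',w.mean(0).round(4),j.mean(0)); 
    e=j[1]-j[0]; print('  edge0 ang',np.degrees(np.arctan2(*e[::-1])).round(1),np.linalg.norm(e).round(1), np.linalg.norm(j[2]-j[1]).round(1))
```

```text
plain [[-24.9, -10.7], [-24.6, 52.7], [19.9, 52.0], [18.2, -11.4]] mean [ 0.5643 -0.1387] [-2.85 20.65]
  edge0 ang 89.7 63.4 44.5
stoptop [[-29.6, -32.6], [-29.7, -20.9], [29.9, -20.6], [29.9, -32.6]] mean [ 0.5741 -0.1851] [  0.125 -26.675]
  edge0 ang 90.5 11.7 59.6
fencetop [[-38.5, 58.7], [-39.9, 73.3], [38.7, 74.3], [38.1, 58.6]] mean [ 0.56   -0.0932] [-0.4   66.225]
  edge0 ang 95.5 14.7 78.6
bed [[-58.4, -114.4], [-58.0, 82.6], [58.6, 82.8], [59.2, -113.2]] mean [ 0.5727 -0.174 ] [  0.35 -15.55]
  edge0 ang 89.9 197.0 116.6
wing [[-13.3, -77.8], [4.9, -35.6], [14.3, -39.6], [-5.0, -81.5]] mean [ 0.5789 -0.2166] [  0.225 -58.625]
  edge0 ang 66.7 46.0 10.2
hub [[0.4, -58.9]] mean [ 0.5791 -0.2169] [  0.4 -58.9]Traceback (most recent call last):
  File "<stdin>", line 8, in <module>
IndexError: index 1 is out of bounds for axis 0 with size 1
```

Checks hold: stop face about 80 mm from the fence, plate 44×63 mm, stop width 60 mm, jig yaw 8.4°, wing at about 75° in world. Next is a closer look at the cradle.

Request:
step_arm([
  [[-8,24,4],0],
  [[-18,52,7],0],
  [[-18,52,7],0],
  [[-18,52,7],0],
  [[-18,52,7],0],
  [[-18,52,7],0],
  [[-18,52,7],0],
  [[-18,52,7],0],
  [[-18,52,7],0],
  [[-16,35,6],0],
  [[0,0,0],0],
])

```text
time_s: 3.12
tcp_pos: [0.5801, 0.3613, 0.1596]
eef_rot: [-180.0, -0.1, -153.6]
contact_force: [-0.8, -0.6, 0.6]
gripper_width: 0.0877
```

Run:
```python
from jigm import *
s=r.get_state(); print(s['time_s'],s['tcp_pos'],s['eef_rot'],s['joints'])
c=cap('wrist','w2'); W=cloud(c); im=c['img']; hsv=cv2.cvtColor(im,cv2.COLOR_RGB2HSV)
b=cv2.inRange(hsv,np.array((100,100,40)),np.array((128,255,255))); b[235:]=0
b=cv2.morphologyEx(b,cv2.MORPH_CLOSE,np.ones((9,9)))
rc,st=rect(b,c,.03); print('blue',rc,st)
y=cv2.inRange(hsv,np.array((22,150,60)),np.array((32,255,255))); y[235:]=0
n,l,sts,ce=cv2.connectedComponentsWithStats(y)
for i in range(1,n):
    if sts[i,4]>100: print('yel',sts[i],ce[i])
print(W[int(st[1]+st[3]/2),int(st[0]+st[2]/2)])
```

```text
3.125 [0.58013874 0.36125401 0.15963149] [-1.79982673e+02 -5.82786072e-02 -1.53644939e+02] [ 4.82062026e+01  2.38920126e+01 -3.20347385e+00 -6.29656642e-03
 -6.29650544e+01 -1.11848268e+02]
blue ((506.1488037109375, 327.1258544921875), (43.89457702636719, 62.55261993408203), 24.858928680419922) [ 246   93   69   51 3305]
yel [271  81  46   7 184] [292.7826087   84.73369565]
yel [ 34 229  34   6 137] [ 51.02189781 232.16058394]
[0.50614709 0.32727328 0.03208707]
```

View pics/w2.png

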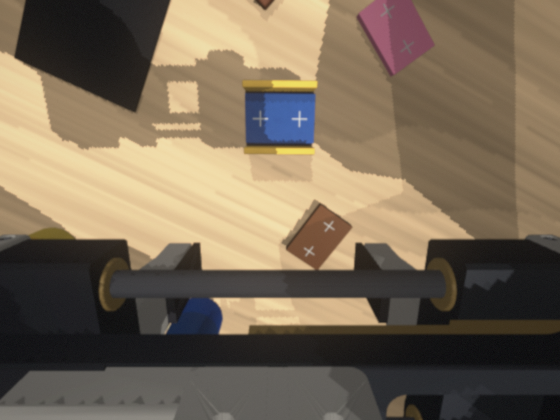

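The picture shows the blue plate at (280,119) between yellow walls, with look-alikes pink (395,35) and brown (319,237). The centre is (506.1, 327.1) mm, 44×62.6 mm, yaw 24.9°. I want the open fingertips' depth in the tool frame before going down.

Run:
```python
from jigm import *
c=dict(np.load('last_wrist.npz')); z=c['z_map'].astype(float); v,u=np.mgrid[0:420,0:560]
P=np.stack([(u-c['cx'])/c['f']*z,(v-c['cy'])/c['f']*z,z],-1); T=c['T_tool_cam']; P=P@T[:3,:3].T+T[:3,3]
P[z<=0]=np.nan
for name,(u0,u1) in dict(L=(120,205),R=(355,430)).items():
    Q=P[240:345,u0:u1].reshape(-1,3)*1000; Q=Q[(Q[:,2]<40)&(Q[:,2]>-60)]
    print(name,len(Q),Q.min(0).round(1),Q.max(0).round(1)); 
    t=Q[Q[:,2]>Q[:,2].max()-4]; print(' tip',t.mean(0).round(1),t[:,1].min(),t[:,1].max())
```

```text
L 2134 [-10.5 -61.8 -60. ] [ 12.9 -43.5  -0.9]
 tip [  4.7 -44.5  -3. ] -47.28623648767791 -43.787518028313016
R 2014 [-10.  43. -60.] [12.9 61.5 -0.6]
 tip [ 6.  44.4 -3.1] 43.525477061366374 47.40527578206288
```

Request:
step_arm([
  [[40,1,15],1.4],
  [[41.5,1,25],0],
  [[0,0,45],0],
  [[0,0,35],0],
  [[0,0,14],0],
  [[0,0,4.5],0],
  [[0,0,0],0],
])

```text
time_s: 4.05
tcp_pos: [0.5068, 0.327, 0.023]
eef_rot: [180.0, 0.1, -155.1]
contact_force: [0.5, 0.0, -1.0]
gripper_width: 0.0879
```

Run:
```python
from jigm import *
s=r.get_state(); print(s['time_s'],s['tcp_pos'],s['eef_rot'],s['contact_force'])
c=cap('wrist','w3')
cap('side','s3'); im=dict(np.load('last_side.npz'))['img']
cv2.imwrite('pics/s3c.png',cv2.resize(im[230:340,110:260],None,fx=5,fy=5,interpolation=cv2.INTER_CUBIC)[:,:,::-1])
```

```text
4.05 [0.50679003 0.32700956 0.02300593] [ 1.79980459e+02  6.83501101e-02 -1.55137527e+02] [ 0.53515346  0.02689958 -0.98405804]
```

View pics/w3.png

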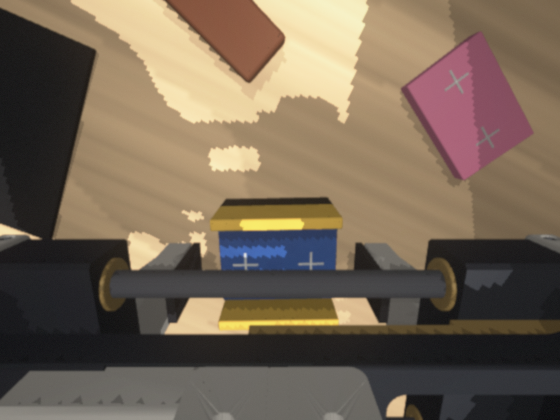

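View pics/s3c.png

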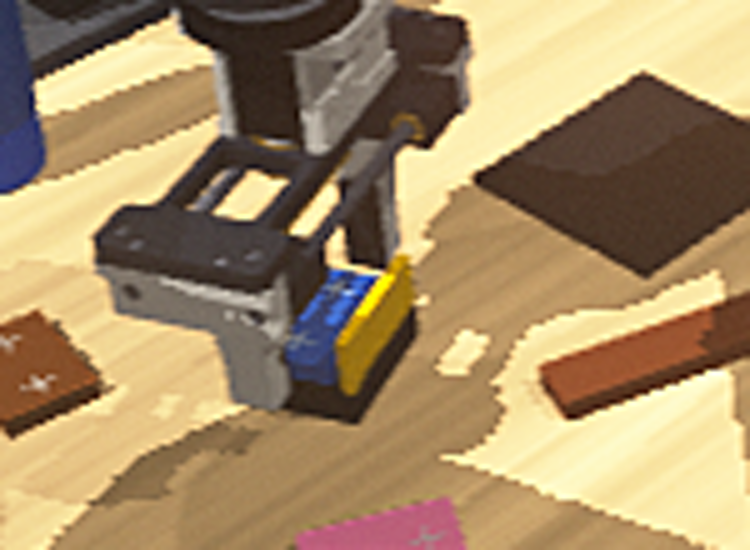

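The fingers straddle the plate's ends (wrist image, plate at (278,255) centred between fingers at (180,290) and (378,290)). Closing.

Request:
step_arm([
  [[0,0,1],0],
  [[0,0,0],0],
  [[0,0,0],0],
  [[0,0,0],0],
], gripper=1.0, grip_force=30)

```text
time_s: 4.65
tcp_pos: [0.506, 0.3271, 0.0213]
eef_rot: [180.0, 0.0, -155.1]
contact_force: [-1.3, 0.2, 1.5]
gripper_width: 0.0639
```

Gripped at 63.9 mm. Lift clear of the walls, turn to the jig's yaw and go to the mat.

Request:
step_arm([
  [[0,0,-15],0],
  [[0,0,-35],0],
  [[0,0,-15],8],
  [[6,-35,0],8.5],
  [[7,-51,0],0],
  [[7,-51,0],0],
  [[5,-45,0],0],
  [[0,-14,20],0],
  [[0,0,35],0],
  [[0,0,17],0],
  [[0,0,6],0],
  [[0,0,0],0],
])

```text
time_s: 6.15
tcp_pos: [0.5153, 0.1298, 0.0084]
eef_rot: [-180.0, 0.0, -171.6]
contact_force: [-0.2, -1.1, -1.1]
gripper_width: 0.0636
```

Run:
```python
from jigm import *
s=r.get_state(); print(s['time_s'],s['tcp_pos'],s['eef_rot'],s['contact_force'],s['gripper_width'])
c=cap('wrist','w4')
```

```text
6.15 [0.51532654 0.12982615 0.0084292 ] [-1.79994329e+02  1.70819785e-03 -1.71596421e+02] [-0.21969302 -1.0876692  -1.0962672 ] 0.06363489770657832
```

View pics/w4.png

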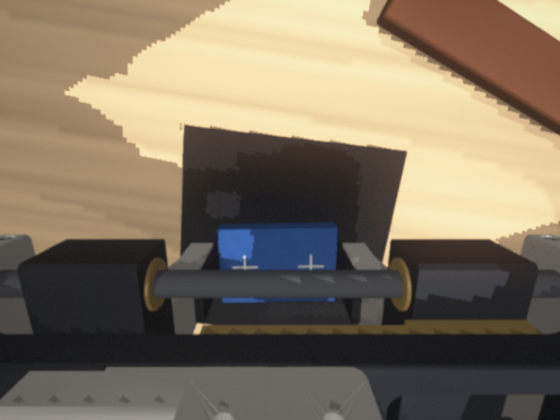

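The plate is held level over the mat (plate at (278,262), mat behind it from row 125). Set it down and regrip across the 44 mm width.

Request:
step_arm([
  [[0,0,2],0],
  [[0,0,1.2],0],
  [[0,0,0],0],
])

```text
time_s: 6.58
tcp_pos: [0.5154, 0.1299, 0.0053]
eef_rot: [180.0, 0.0, -171.6]
contact_force: [-0.1, 0.9, -0.3]
gripper_width: 0.0635
```

Request:
step_arm([
  [[0,0,0],0],
  [[0,0,0],0],
  [[0,0,-15],0],
  [[0,0,-5],-10],
  [[0,0,0],-10],
  [[0,0,0],-10],
  [[0,0,0],-10],
  [[0,0,0],-10],
  [[0,0,0],-10],
  [[0,0,0],-10],
  [[0,0,0],-10],
  [[0,0,0],-10],
  [[0,0,10],0],
  [[0,0,9],0],
  [[0,0,0],0],
], gripper=0)

```text
time_s: 8.45
tcp_pos: [0.5147, 0.1294, 0.005]
eef_rot: [179.9, -0.0, -81.7]
contact_force: [-0.3, 0.1, 0.2]
gripper_width: 0.0879
```

Run:
```python
from jigm import *
s=r.get_state(); print(s['time_s'],s['tcp_pos'],s['eef_rot'],s['contact_force'],s['gripper_width'])
c=cap('wrist','w5')
```

```text
8.45 [0.51474905 0.12938946 0.00503346] [ 1.79922419e+02 -3.78442660e-02 -8.17392366e+01] [-0.29660534  0.12508357  0.16121568] 0.08789671395989272
```

View pics/w5.png

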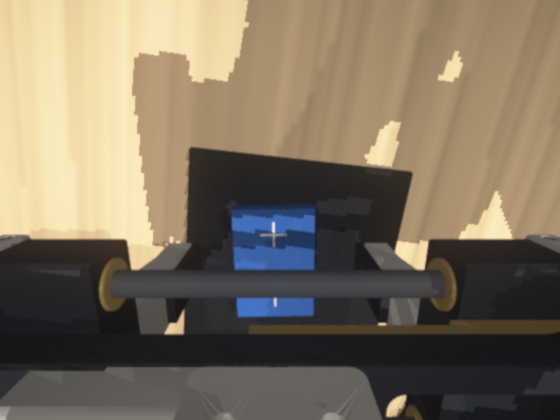

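The plate lies square between the fingers (plate at (274,262)). Grip it across its width.

Request:
step_arm([
  [[0,0,0],0],
  [[0,0,0],0],
  [[0,0,0],0],
  [[0,0,0],0],
  [[0,0,0],0],
], gripper=1.0, grip_force=30)

```text
time_s: 9.12
tcp_pos: [0.5153, 0.1298, 0.006]
eef_rot: [-180.0, 0.0, -81.6]
contact_force: [-0.2, 0.8, 0.3]
gripper_width: 0.0439
```

Request:
step_arm([
  [[0,0,-20],0],
  [[0,0,-45],0],
  [[25,0,-30],0],
  [[50,-2,0],0],
  [[55,-2,0],0],
  [[55,-2,0],0],
  [[50,-2,0],0],
  [[27.8,-1.3,0],0],
  [[10,0,20],0],
  [[0,0,25],0],
  [[0,0,15],0],
  [[0,0,0],0],
  [[0,0,0],0],
])

```text
time_s: 10.75
tcp_pos: [0.5647, -0.1386, 0.0415]
eef_rot: [-180.0, -0.0, -81.6]
contact_force: [0.2, -0.7, -2.9]
gripper_width: 0.0437
```

Run:
```python
from jigm import *
s=r.get_state(); print(s['time_s'],s['tcp_pos'],s['eef_rot'],s['contact_force'],s['gripper_width'])
c=cap('wrist','w6');  cap('side','s6'); im=dict(np.load('last_side.npz'))['img']
cv2.imwrite('pics/s6c.png',cv2.resize(im[150:240,240:360],None,fx=6,fy=6,interpolation=cv2.INTER_CUBIC)[:,:,::-1])
```

```text
10.75 [ 0.56474271 -0.13863285  0.04152052] [-1.79953459e+02 -1.53085601e-02 -8.15737869e+01] [ 0.19590192 -0.67686819 -2.92004073] 0.04366123241193971
```

View pics/w6.png

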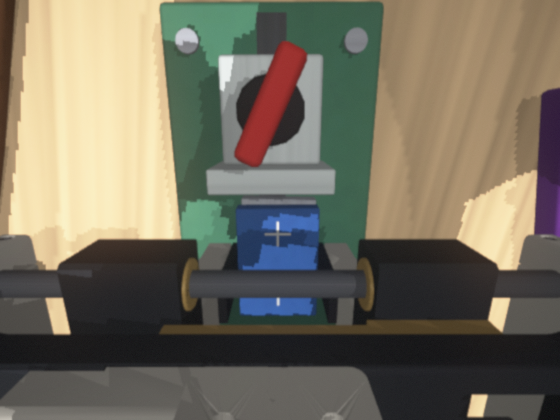

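View pics/s6c.png

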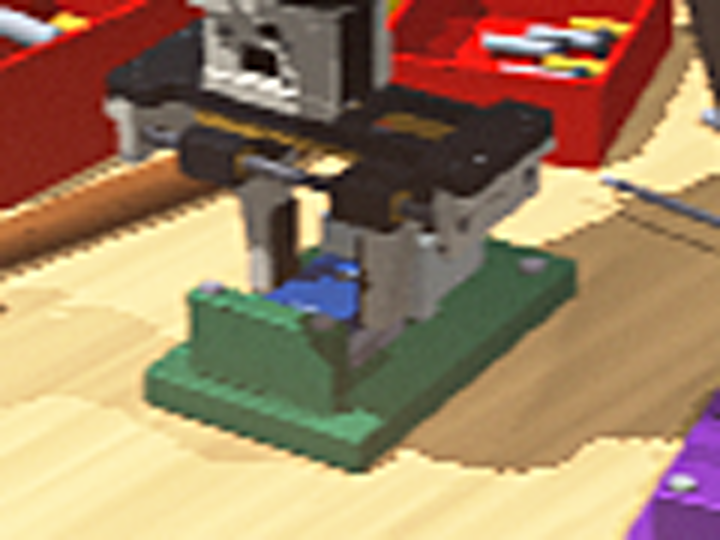

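The blue plate is right over the plain plate, whose end shows at (278,200) centred under it. Lower it.

Request:
step_arm([
  [[0,0,5],0],
  [[0,0,3],0],
  [[0,0,1.5],0],
  [[0,0,0.5],0],
  [[0,0,0],0],
])

```text
time_s: 11.48
tcp_pos: [0.564, -0.1388, 0.0319]
eef_rot: [180.0, -0.0, -81.6]
contact_force: [-4.3, 3.0, 9.2]
gripper_width: 0.0438
```

Contact at 9 N. Release, go down beside both plates and squeeze them flush.

Request:
step_arm([
  [[0,0,0],0],
  [[0,0,0],0],
  [[0,0,0],0],
  [[0,0,5],0],
  [[0,0,4],0],
  [[0,0,0],0],
], gripper=0)

```text
time_s: 12.22
tcp_pos: [0.5637, -0.1389, 0.0212]
eef_rot: [179.9, 0.0, -81.6]
contact_force: [-0.1, -0.2, 0.1]
gripper_width: 0.0874
```

Request:
step_arm([
  [[0,0,0],0],
  [[0,0,0],0],
  [[0,0,0],0],
  [[0,0,0],0],
  [[0,0,0],0],
  [[0,0,0],0],
], gripper=1.0, grip_force=30)

```text
time_s: 12.98
tcp_pos: [0.5643, -0.1388, 0.0219]
eef_rot: [-180.0, -0.0, -81.6]
contact_force: [1.0, -0.0, -0.4]
gripper_width: 0.044
```

Run:
```python
from jigm import *
s=r.get_state(); print(s['time_s'],s['tcp_pos'],s['eef_rot'],s['contact_force'],s['gripper_width'])
c=cap('wrist','w7');  cap('side','s7'); im=dict(np.load('last_side.npz'))['img']
cv2.imwrite('pics/s7c.png',cv2.resize(im[150:240,240:360],None,fx=6,fy=6,interpolation=cv2.INTER_CUBIC)[:,:,::-1])
```

```text
12.975 [ 0.56433292 -0.13880602  0.02193845] [-1.79980583e+02 -1.33842520e-03 -8.16104260e+01] [ 1.03349259 -0.0250127  -0.42904995] 0.043994311293372314
```

View pics/w7.png

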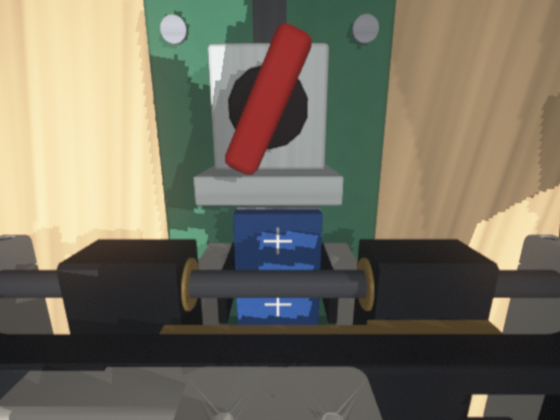

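View pics/s7c.png

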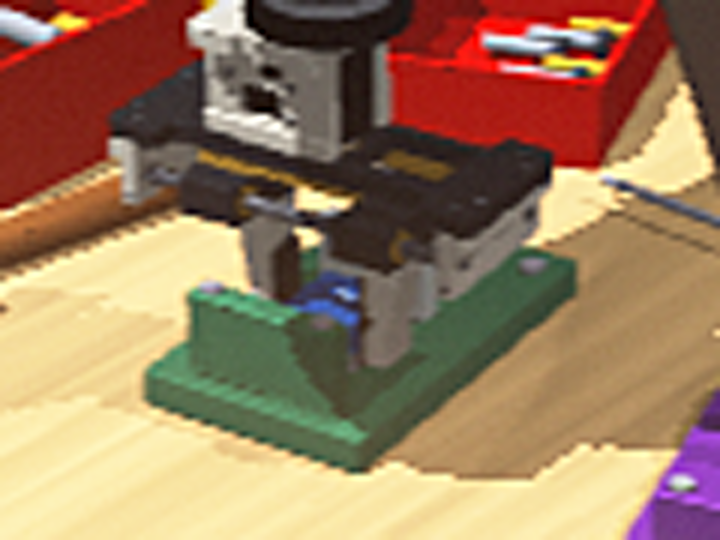

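Opening reads 44.0 mm, so both plates are flush in width. While holding the pack I ease it toward the fence (tool −x), watching the force.

Request:
step_arm([
  [[-2,0,0],0],
  [[-2,0,0],0],
  [[-1,0,0],0],
  [[0,0,0],0],
], grip_force=20)

```text
time_s: 13.58
tcp_pos: [0.5633, -0.1338, 0.0219]
eef_rot: [180.0, 0.0, -81.6]
contact_force: [-0.5, -1.3, 1.5]
gripper_width: 0.0438
```

Request:
step_arm([
  [[-0.7,0,0],0],
  [[-0.6,0,0],0],
  [[0,0,0],0],
])

```text
time_s: 13.95
tcp_pos: [0.5633, -0.1328, 0.0219]
eef_rot: [-180.0, -0.0, -81.6]
contact_force: [1.1, -4.3, 0.3]
gripper_width: 0.0437
```

Request:
step_arm([
  [[-0.5,0,0],0],
  [[-0.4,0,0],0],
  [[0,0,0],0],
])

```text
time_s: 14.32
tcp_pos: [0.5633, -0.1328, 0.0219]
eef_rot: [180.0, -0.1, -81.6]
contact_force: [1.1, -11.1, -0.6]
gripper_width: 0.0439
```

Fence contact at 11 N. I'll refine the wing position from the last picture.

Run:
```python
from jigm import *
s=r.get_state(); print(s['time_s'],s['tcp_pos'],s['joints'])
c=cap('wrist','w8'); im=c['img']; hsv=cv2.cvtColor(im,cv2.COLOR_RGB2HSV)
rd=cv2.inRange(hsv,np.array((0,150,60)),np.array((6,255,255))); rd[235:]=0
print(rect(rd,c,.08))
W=cloud(c); p=W[(rd>0)]; p=p[p[:,2]>.075]; print(cv2.minAreaRect((p[:,:2]*1000).astype(np.float32)),np.median(p[:,2]))
```

```text
14.325 [ 0.56329574 -0.13280425  0.02190866] [  6.13308535  23.68098588 -25.3427854    0.098446   -40.97603507
   2.18302445]
(((578.7286376953125, -217.2128143310547), (46.723114013671875, 12.081714630126953), 73.60682678222656), array([ 225,    0,   86,  156, 5873], dtype=int32))
((579.029541015625, -217.30140686035156), (46.843048095703125, 12.078686714172363), 73.68648529052734) 0.08121225872629526
```

Request:
step_arm([
  [[0,0,0],0],
  [[0,0,0],0],
  [[0,0,-10],0],
  [[0,0,-35],0],
  [[0,0,-38],0],
  [[45,-1.5,0],0],
  [[42,-1.5,0],0],
  [[0,0,0],8.2],
  [[0,0,0],8.2],
  [[0,0,0],8.3],
  [[0,0,0],0],
], gripper=0)

```text
time_s: 15.75
tcp_pos: [0.5789, -0.2172, 0.1055]
eef_rot: [-180.0, 0.0, -106.2]
contact_force: [-0.4, -0.2, -0.4]
gripper_width: 0.0877
```

Run:
```python
from jigm import *
s=r.get_state(); print(s['time_s'],s['tcp_pos'],s['eef_rot'],s['joints'])
c=cap('wrist','w9'); cap('top','t9'); im=dict(np.load('last_top.npz'))['img']
cv2.imwrite('pics/t9c.png',cv2.resize(im[140:230,280:400],None,fx=5,fy=5,interpolation=cv2.INTER_CUBIC)[:,:,::-1])
```

```text
15.75 [ 0.57886404 -0.2171667   0.10548122] [-1.79971992e+02  1.45034931e-02 -1.06249064e+02] [-2.49603597e+00  2.10134232e+01 -1.56535050e+01 -9.26563371e-03
 -5.33024195e+01 -1.37474967e+01]
```

View pics/w9.png

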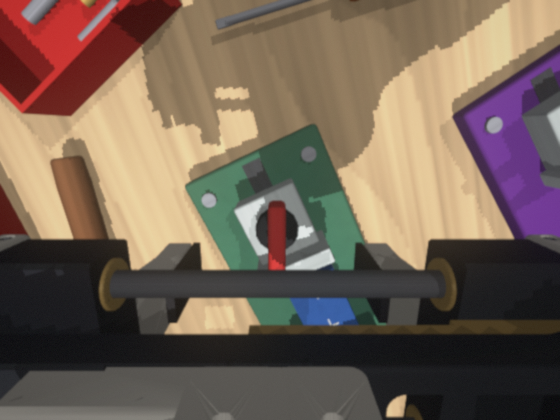

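The wing is upright at column 277, centred between the fingers. Descend and grip it.

Request:
step_arm([
  [[0,0,20],0],
  [[0,0,15],0],
  [[0,0,4],0],
  [[0,0,0],0],
], gripper=0.4)

```text
time_s: 16.35
tcp_pos: [0.5787, -0.2174, 0.0657]
eef_rot: [180.0, -0.0, -106.3]
contact_force: [0.1, 1.1, 0.1]
gripper_width: 0.0548
```

Request:
step_arm([
  [[0,0,0],0],
  [[0,0,0],0],
  [[0,0,0],0],
  [[0,0,0],0],
], gripper=1.0, grip_force=50)

```text
time_s: 16.85
tcp_pos: [0.5788, -0.2174, 0.0661]
eef_rot: [-180.0, 0.0, -106.3]
contact_force: [-0.1, -0.9, 0.2]
gripper_width: 0.0183
```

Request:
step_arm([
  [[0,0,0],0],
  [[0,0,0],0],
  [[0,0,0],-4],
  [[0,0,0],-8],
  [[0,0,0],-8],
  [[0,0,0],0],
])

```text
time_s: 17.6
tcp_pos: [0.5796, -0.2175, 0.066]
eef_rot: [-179.9, -0.0, -86.3]
contact_force: [5.6, -1.8, -2.9]
gripper_width: 0.0116
```

Run:
```python
from h import *
s=r.get_state(); print(s['time_s'],s['eef_rot'],s['contact_force'],s['moment'],s['gripper_width'])
```

```text
17.6 [-1.79916181e+02 -2.73081657e-02 -8.63461809e+01] [ 5.63662905 -1.82165443 -2.92071062] [-0.85696118 -1.46856235  0.1404196 ] 0.011575987734696872
```

Request:
step_arm([
  [[0,0,0],-8],
  [[0,0,0],-8],
  [[0,0,0],-8],
  [[0,0,0],0],
])

```text
time_s: 18.1
tcp_pos: [0.5798, -0.2173, 0.066]
eef_rot: [-179.9, -0.1, -62.4]
contact_force: [5.2, -1.6, -3.1]
gripper_width: 0.0116
```

Run:
```python
from h import *
s=r.get_state(); print(s['time_s'],s['eef_rot'],s['contact_force'],s['moment'],s['gripper_width'])
c=cap('wrist','w10')
```

```text
18.1 [-1.79908241e+02 -5.41389809e-02 -6.23968893e+01] [ 5.21743794 -1.60371825 -3.06171088] [-0.34336318 -1.64612544  0.10847306] 0.011574914272737272
```

View pics/w10.png

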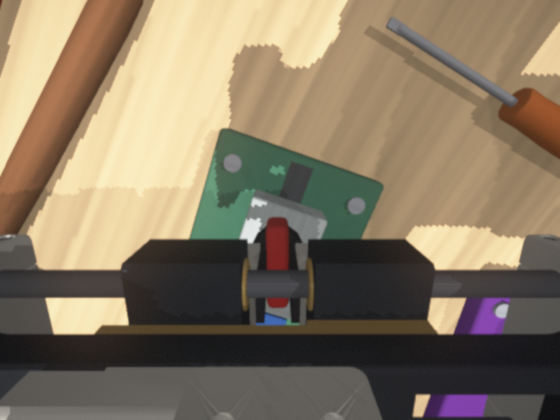

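The wing turns with the jaws, 44° so far. Loosen 20° more, then check.

Request:
step_arm([
  [[0,0,0],-8],
  [[0,0,0],-8],
  [[0,0,0],-5],
  [[0,0,0],0],
])

```text
time_s: 18.65
tcp_pos: [0.58, -0.2171, 0.066]
eef_rot: [-179.9, -0.1, -41.4]
contact_force: [4.8, -0.4, -3.2]
gripper_width: 0.0114
```

Run:
```python
from h import *
s=r.get_state(); print(s['time_s'],s['tcp_pos'],s['eef_rot'],s['contact_force'],s['moment'],s['gripper_width'])
```

```text
18.65 [ 0.58002985 -0.21713589  0.06599896] [-1.79916498e+02 -9.40715780e-02 -4.14392619e+01] [ 4.84436967 -0.40173414 -3.15886449] [-0.15346687 -1.85938564  0.06427257] 0.01144571514141694
```

Now drag the stop along jig +y (tool direction (−0.764, −0.646)), 13 mm first, then in small steps with the force watched.

Request:
step_arm([
  [[-2.3,-1.9,0],0],
  [[-3.8,-3.2,0],0],
  [[-3.8,-3.3,0],0],
  [[0,0,0],0],
])

```text
time_s: 19.15
tcp_pos: [0.578, -0.2038, 0.066]
eef_rot: [-179.9, -0.1, -41.5]
contact_force: [6.4, 2.1, -2.4]
gripper_width: 0.0112
```

Request:
step_arm([
  [[-0.8,-0.6,0],0],
  [[-0.7,-0.7,0],0],
  [[0,0,0],0],
])

```text
time_s: 19.52
tcp_pos: [0.5779, -0.2024, 0.066]
eef_rot: [-179.9, -0.1, -41.5]
contact_force: [4.7, -0.8, -3.9]
gripper_width: 0.0114
```

Request:
step_arm([
  [[-0.4,-0.3,0],0],
  [[-0.4,-0.3,0],0],
  [[0,0,0],0],
])

```text
time_s: 19.9
tcp_pos: [0.5778, -0.2021, 0.0661]
eef_rot: [-180.0, -0.1, -41.5]
contact_force: [5.6, -5.2, -5.5]
gripper_width: 0.0114
```

Request:
step_arm([
  [[-0.4,-0.3,0],0],
  [[-0.4,-0.3,0],0],
  [[0,0,0],0],
])

```text
time_s: 20.27
tcp_pos: [0.5777, -0.2019, 0.066]
eef_rot: [-180.0, -0.2, -41.5]
contact_force: [7.4, -9.5, -6.6]
gripper_width: 0.0116
```

Motion stopped after 15.2 mm and the force is rising (−9.5 N in y), so the stop is against the pack. Keep this push and tighten clockwise.

Request:
step_arm([
  [[-0.2,-0.2,0],0],
  [[0,0,0],8],
  [[0,0,0],8],
  [[0,0,0],8],
  [[0,0,0],8],
  [[0,0,0],8],
  [[0,0,0],8],
  [[0,0,0],8],
  [[0,0,0],0],
])

```text
time_s: 21.4
tcp_pos: [0.5772, -0.202, 0.0661]
eef_rot: [-179.9, -0.1, -97.6]
contact_force: [5.4, -10.5, -5.8]
gripper_width: 0.0113
```

Run:
```python
from h import *
s=r.get_state(); print(s['time_s'],s['tcp_pos'],s['eef_rot'],s['contact_force'],s['moment'],s['gripper_width'])
```

```text
21.4 [ 0.57718161 -0.20197273  0.06607331] [-1.79892097e+02 -1.00290719e-01 -9.76367926e+01] [  5.43494904 -10.51620689  -5.76460048] [-4.03010747 -1.99539923 -0.08405245] 0.011345174123959648
```

Request:
step_arm([
  [[0,0,0],5],
  [[0,0,0],5],
  [[0,0,0],3],
  [[0,0,0],0],
])

```text
time_s: 21.9
tcp_pos: [0.577, -0.2019, 0.0661]
eef_rot: [-179.9, -0.1, -110.6]
contact_force: [5.3, -9.3, -5.2]
gripper_width: 0.0113
```

Run:
```python
from h import *
s=r.get_state(); print(s['time_s'],s['tcp_pos'],s['eef_rot'],s['contact_force'],s['moment'],s['gripper_width'])
```

```text
21.9 [ 0.57703314 -0.20193022  0.06609668] [-1.79886549e+02 -7.57725756e-02 -1.10561644e+02] [ 5.30772875 -9.25275731 -5.23084298] [-3.87739563e+00 -1.80784707e+00  2.02446021e-03] 0.011298812721513294
```

Request:
step_arm([
  [[0,0,0],4],
  [[0,0,0],4],
  [[0,0,0],0],
])

```text
time_s: 22.28
tcp_pos: [0.5769, -0.2019, 0.0661]
eef_rot: [-179.9, -0.1, -118.6]
contact_force: [4.4, -10.3, -3.9]
gripper_width: 0.0114
```

Run:
```python
from h import *
s=r.get_state(); print(s['time_s'],s['tcp_pos'],s['eef_rot'],s['contact_force'],s['moment'],s['joint_torque'][5],s['gripper_width'])
cap('wrist','w11')
```

```text
22.275 [ 0.57692179 -0.20188851  0.06605721] [-1.79888978e+02 -6.30652626e-02 -1.18573145e+02] [  4.43646928 -10.26596814  -3.87756601] [-3.78923422 -1.76696252  0.03108319] -0.43561041355133057 0.011395534913208607
```

View pics/w11.png

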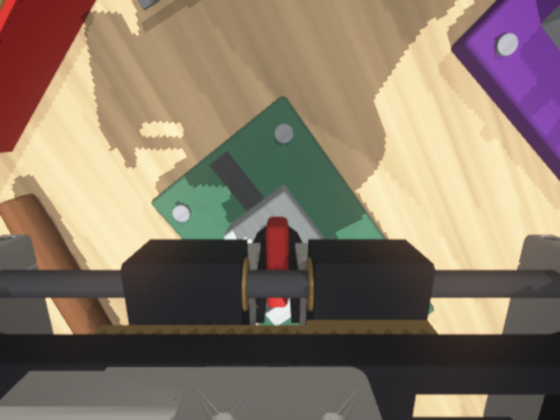

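The wing followed the jaws to 12° past its original tight angle, with J6 torque at 0.44 N m. Release, lift away and inspect.

Request:
step_arm([
  [[0,0,0],0],
  [[0,0,0],0],
  [[0,0,0],0],
  [[0,0,-20],0],
  [[0,0,-40],0],
  [[-30,0,-40],0],
  [[-50,0,-30],0],
  [[-30,0,0],0],
  [[0,0,0],0],
], gripper=0.4)

```text
time_s: 23.45
tcp_pos: [0.629, -0.1014, 0.196]
eef_rot: [-180.0, 0.0, -118.2]
contact_force: [1.0, 0.4, -0.4]
gripper_width: 0.0522
```

Run:
```python
from jigm import *
s=r.get_state(); print(s['time_s'],s['tcp_pos'],s['eef_rot'],s['contact_force'])
c=cap('wrist','w12')
W=cloud(c); im=c['img']; hsv=cv2.cvtColor(im,cv2.COLOR_RGB2HSV)
rd=cv2.inRange(hsv,np.array((0,150,60)),np.array((6,255,255))); rd[235:]=0; rd[(W[:,:,2]<.07)|(W[:,:,2]>.09)]=0
print('wing',rect(rd,c,.08))
b=cv2.inRange(hsv,np.array((100,80,40)),np.array((128,255,255))); b[235:]=0
b=cv2.morphologyEx(b,cv2.MORPH_CLOSE,np.ones((5,5)))
print('blue',rect(b,c,.04))
ys,xs=np.nonzero(rd|b); u0,u1,v0,v1=xs.min()-40,xs.max()+40,max(ys.min()-30,0),min(ys.max()+40,419); print(u0,v0)
u0=max(u0,0)
o=cv2.resize(im[v0:v1,u0:u1],None,fx=4,fy=4,interpolation=cv2.INTER_CUBIC)[:600,:800]; cv2.imwrite('pics/w12c.png',o[:,:,::-1])
```

```text
23.45 [ 0.62895621 -0.10136876  0.19597045] [-1.79999543e+02  3.07854332e-02 -1.18207657e+02] [ 1.04259319  0.42527642 -0.41673293]
wing (((807.344970703125, -227.38473510742188), (129.18324279785156, 13.910067558288574), 89.88892364501953), array([   0,  112,   93,  123, 1743], dtype=int32))
blue (((562.6187744140625, -132.590087890625), (45.20881271362305, 64.1878433227539), 8.462597846984863), array([ 285,  103,   69,   76, 2762], dtype=int32))
-40 0
```

View pics/w12.png

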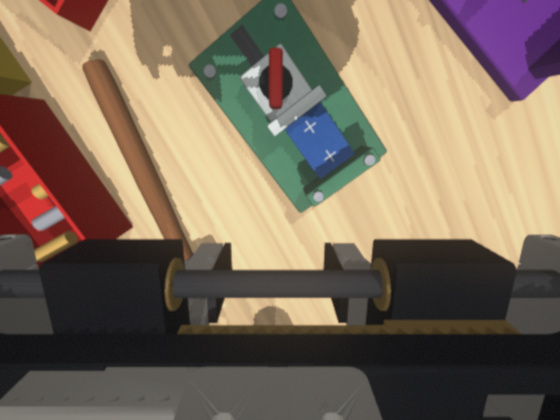

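View pics/w12c.png

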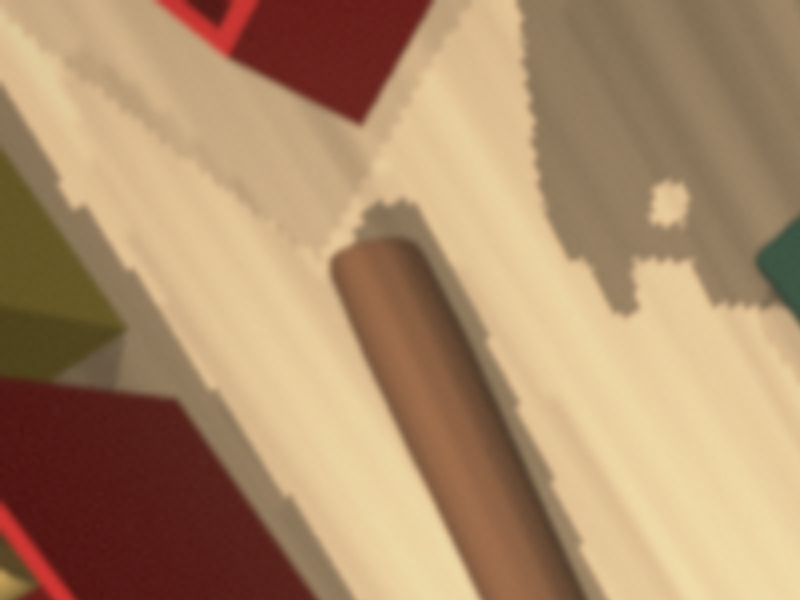

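Wrist view: pack at (320,142) between the stop (297,110) and fence (343,170), with the wing at (276,78). Blue yaw is 8.46° against the jig's 8.4°. Now a proper crop, the wing angle, and the side view for flushness.

Run:
```python
from jigm import *
c=dict(np.load('last_wrist.npz')); im=c['img']; hsv=cv2.cvtColor(im,cv2.COLOR_RGB2HSV)
rd=cv2.inRange(hsv,np.array((0,150,60)),np.array((6,255,255))); k=np.zeros_like(rd); k[40:115,255:300]=rd[40:115,255:300]
print('wing',rect(k,c,.08))
cv2.imwrite('pics/w12d.png',cv2.resize(im[30:215,215:395],None,fx=3.2,fy=3.2,interpolation=cv2.INTER_CUBIC)[:,:,::-1])
cc=cap('side','s12'); im=cc['img']
cv2.imwrite('pics/s12c.png',cv2.resize(im[160:235,255:345],None,fx=7,fy=7,interpolation=cv2.INTER_CUBIC)[:,:,::-1])
```

```text
wing (((576.59228515625, -201.6584930419922), (46.394107818603516, 11.025286674499512), 61.300777435302734), array([269,  48,  14,  60, 722], dtype=int32))
```

View pics/w12d.png

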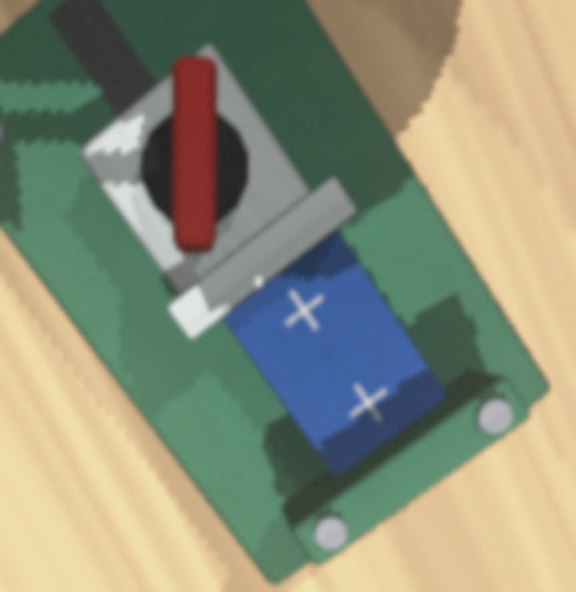

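View pics/s12c.png

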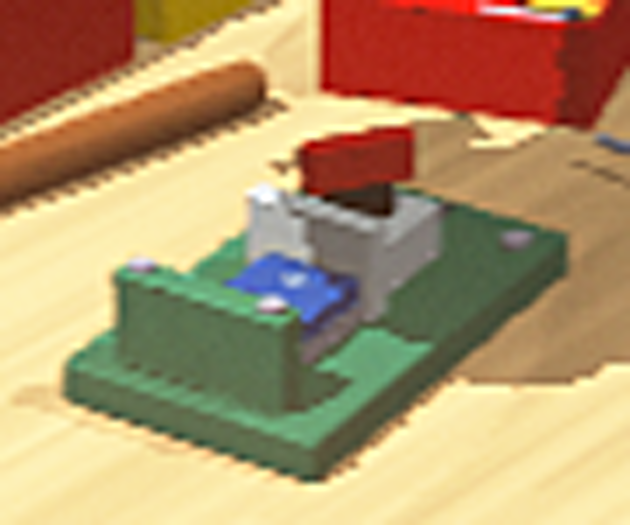

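Checks agree. The knob moved 15.7 mm and is 12.4° clockwise past its original tight angle. The pack spans jig y −5.1 to 58.9, against the stop at −5.4 and the fence at about 58.6. Sides are flush. Handing in.

Run:
```python
from h import *
print(close_job(), r.get_state()['time_s'])
```

```text
the job is handed in; nothing more can be done
the job is handed in; nothing more can be done
```

The two plates are stacked, clamped and locked in the green jig, and I handed the job in at about 23.5 s of the 56 s allowed.

**What I did**
- I took the blue plate end to end from the yellow cradle, set it on the mat, and regripped it across its width.
- I laid it on the plain plate, squeezed both together so their long sides lined up, and eased the pack against the fence. That was before I loosened the knob, and contact there was about 11 N.
- I loosened the knob about 65°, dragged the stop up until it met the pack at about 10 N, and tightened the knob clockwise.

**Last checks**
- **Flush:** the jaws read 44.0 mm with both plates held, and the blue plate sits at 8.46° against the jig's 8.4°. The side view shows one even stack.
- **Snug:** measured along the jig, the pack runs from −5.1 to 58.9 mm, with the stop face at −5.4 and the fence at about 58.6. The last images show the stop moved 15.7 mm, so it agrees with the pack within measurement error.
- **Locked:** the knob ended about 12° clockwise past its original tight angle, with last-joint (J6) torque at 0.44 N m. I did not try pushing the stop after letting go.

**Disagreements:** the top camera's positions differed from the wrist camera's by 3–6 mm, so I used the wrist camera, which was confirmed by contact. The wrist moment reading about the vertical axis stayed near zero while tightening, so I judged tightness by the knob angle and joint torque instead.

I moved nothing else on the bench, and the arm was clear of everything at hand-in.

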